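# Unhook the oilstone from its sprung holder and put it away

## Task

Put the oilstone away in its open wooden box. It is caught in the bench holder under a fixed hooked lip at the end farther from you: slide it back towards you against the sprung shoe until you feel the spring and the hooked end has come out from under the lip, tip that end up over the lip, draw the stone out of the shoe and lay it flat and fully home in the box, then let go. The stone's edges chip, so feel your way and never force it, against the lip, the shoe or the box, and leave the other tools where they lie.

Things in the scene. Friction and masses are not known exactly. Their poses are not given: they have to be found in the camera images.
- stone_centre (a point): centre (half-way up) of the grey oilstone, a brick 150 mm long, 50 wide, 24 high, about 0.42 kg; its y axis runs along the length towards the hooked end, z up, x across. Take it across its width at the middle, where holder and box are cut away on both sides for the fingers (gap 68 mm long; the seat there is 44 mm wide and stands 10 to 12 mm above a ledge)
- stone_hook_end (a point): middle of the stone's bottom edge at the end that starts under the hooked lip (75 mm along +y and 12 mm below the stone's centre)
- stone_shoe_end (a point): middle of the stone's bottom edge at the other end, under the shoe's lip. Tipping the stone 0.2 rad about this edge lifts the hook end 30 mm and pushes the shoe 5 mm further unless the stone is eased forward meanwhile; a force of 11 to 14 N held on the shoe is right all the way. With the hook end over the lip, about 25 mm towards the hook draws this end out, then it can be lifted
- oil_stone: the same oilstone; origin at the centre of its underside, axes as stone_centre
- holder: bench holder fixed to the table: beech board 276 x 80 x 18 mm with a steel strap along it; origin on the table under the middle of the stone's seat, x along the board from the sprung shoe (-x, nearer the robot) to the hooked lip (+x), z up. The stone lies flat on the strap, underside 20 mm above the table, between wooden cheeks 12 mm high beside its ends (2 mm play each side)
- stone_box: open wooden stone box fixed to the table, 186 x 84 mm, 31 mm high, long axis x; origin on the table under its centre. Its recess is 157 x 55 mm, 11 mm deep, so the stone stands 13 mm proud of the rim
- box_floor (a point): centre of the box's recess floor, 20 mm above the table; x along the recess
- bench_chisel_2: bystander: gouge with a wooden handle, 239 mm long, lying between holder and box
- wood_wedge: bystander: beech wedge 110 x 32 x 22 mm at the right
- dividers: bystander: steel dividers, 139 mm long, lying behind the work
- hook (a point): nominal place of the hook lip's inner edge, at seat height, 63 mm along the board's +x: a fixed steel upright stands 21 mm beyond, its lip turned in over the stone, underside 26 mm and top 29.5 mm above the seat. The strap (hook and shoe together) was screwed down up to 8 mm either way along its slots; that offset is not measured, so how far the lip covers the stone (3 to 21 mm) is not known
- shoe_face (a point): nominal face of the sprung shoe at rest, at seat height, 84 mm along the board's -x (shifted with the strap). Its lip reaches 8 mm over the stone, underside 26.5 mm above the seat. The stone has 18 mm end play between hook and shoe. Pushed, the shoe gives way: 4 N at first touch, 1.5 N more per mm, solid after 6 mm (13 N). 3 mm of it (9 N, plus the stone's drag) frees the hooked end

How it is judged:
By the outcome, as a careful person would: the job done as asked, in the order asked, and still so for the second after the job is handed in, with the robot touching nothing.
It also fails if it takes over 64 s, if anything falls off the work surface, if the arm or the gripper's body presses on something with over 40 N, if the wrist force passes 120 N, or if a joint passes its speed limit or range.

## Robot

A 6-joint arm with a two-finger parallel gripper is mounted at the origin on a cart in front of the work surface, level with it; the furniture and walls round the work are solid. World frame = base frame: x ahead of the robot, y to its left, z up, the work surface at z = 0. Lengths are in m, angles in rad, forces in N, time in s.
With the tool pointing down it reaches from about 0.3 to 0.875 m from the base axis. Payload 6.4 kg.
Tool frame: the origin (TCP) lies between the finger pads; the fingertips stand 22 mm ahead of it and the grasp point (between the pads) lies 3 mm ahead of it; z points along the fingers, y is the line along which they close (so a half turn about z gives the same grasp; the last joint's range is limited). The gripper opens to 85 mm and grips with 20 to 120 N. Pads are 22 mm wide; open, the fingers measure 114 mm over their backs; the gripper's body (76 mm by 85 mm) begins 54 mm behind the grasp point. The pads swing forward as they close: fully open they stand 13 mm farther back than shut.
Start: joints at [-1.531, 0.181, 1.607, -0, 1.354, -0.206], TCP at [0.14, -0.558, 0.226] pointing down, gripper open.
Joint ranges: [-2.99, 2.99], [-0.89, 2.07], [0.3, 2.58], [-1.14, 4.28], [0, 2.63], [-3.12, 3.12]. Speed limits (rad/s): [2.57, 2.57, 3.01, 3.14, 3.14, 3.14].

## Interface

Orientations are given as [roll, pitch, yaw] about the fixed x, y, z axes, in that order (R = Rz(yaw) Ry(pitch) Rx(roll)).
In Python, from workcell import manip gives the robot as it stands. The module is installed in compiled form; this text tells all that it offers.
- The arm moves only by the shell command python3 -m pendant 'ROWS' [OPENING] [FORCE]. ROWS is JSON, a list that holds one entry, the list of rows, each a list of 4 numbers: the shift along the tool's x, y, z in mm, then the turn about the tool's z in degrees. A call has 1 to 20 rows; each row is the pose to reach, as a shift and turn from the pose commanded when the call began, along the tool's axes at that moment; what a row does not reach only later rows make up. A row lasts 1/8 s, in which the tool goes at most 62.5 mm and 10.7 degrees, less where a joint would pass 70% of its speed; a pose out of reach is approached as far as the arm can. A call with a gripper value outside its range is refused whole. OPENING is the finger opening in mm, from 0 to 85.4, set as the call begins (- or left out, the last holds). The fingers move at their own pace and stop on an object; FORCE is the grip in N (left out, the last holds). Time passes only in rows, so rows that repeat a pose let the fingers close. It gives the time, the measured TCP pose, the force, the opening and the grip force at its end, in the units of the state.
- manip.get_state(): the state, without advancing time (a new reading comes with each control period).
- manip.snapshot(name): name is "side" or "top" or "wrist"; returns the picture (400x640x3 uint8, blue, green, red); there is no depth.
- manip.get_calibration(name): a dict with "fx", "fy", "cx", "cy" (pixels), "R" (3x3) and "t" (3): a world point X has camera coordinates R X + t. Camera axes: x right, y down, z forward; pixel columns grow to the right and rows downward; lengths in m; the calibration is good to about 2 mm. A picture is of the moment at which its call begins: read the wrist's pose just before it. get_calibration takes no time and is no camera call; for the wrist camera it gives the pose at the moment of the call.
- manip.hand_in(): hands the job in; it is judged then, once.
Trained networks look in the newest picture that a camera, given by its name, has taken for a name from the list of things; names that differ only in an ending like _2 or _b are one class to them, and where a whole thing is asked for, a point or a joint stands for the part that bears it (a point fixed in the world has none). Each returns a list of dicts, best first, with "score" (0 to 1); they miss things now and then, are a little off and sometimes report something else, mostly with a low value. They report only what shows in the picture. A call takes as long as a camera call.
- manip.search_frame(camera, name): "rect" ([left, top, width, height] in pixels, round what is visible of it).
The state is a dict: "t": time; "joint_pos": joint angles; "qvel": joint speeds; "joint_efforts": joint torques, N m; "tcp_pos": TCP position; "tcp_rot": TCP orientation; "force": force on the tool from outside, world axes, zero at the start; "torque": the same for the moment, N m; "width": finger opening in m; "grip_force": force on a finger pad.
Only numpy, scipy, OpenCV 4.12 (cv2) and the standard library are available. Lean on these libraries where they do the work, as an engineer would, in place of code of your own. Each camera call takes 0.05 s, during which the arm holds its last target. There are 200 camera calls.

## Working session

There is one attempt and no reset: what is moved stays moved. The work goes in short steps, Python scripts to look and compute and a shell command to move; the robot and the scene stay as the last step left them, time stands still between calls to the robot, and variables do not carry over. Pictures are saved under pics/ and viewed, at most 10 in all, crops included, and the job is handed in when it is done.

```bash
mkdir -p pics
cat > h.py <<'E'
from workcell import manip
import numpy as np, cv2
def px2w(cal,u,v,z):
    R=np.array(cal["R"]);t=np.array(cal["t"])
    d=R.T@np.array([(u-cal["cx"])/cal["fx"],(v-cal["cy"])/cal["fy"],1]);c=-R.T@t
    return c+d*(z-c[2])/d[2]
def w2px(cal,X):
    p=np.array(cal["R"])@np.array(X)+np.array(cal["t"])
    return np.array([cal["fx"]*p[0]/p[2]+cal["cx"],cal["fy"]*p[1]/p[2]+cal["cy"]])
E
python3 - <<'E'
from h import *
s=manip.get_state();print({k:np.round(v,3).tolist() for k,v in s.items()})
for n in ("top","side"):
    im=manip.snapshot(n);cv2.imwrite(f"pics/{n}0.png",im)
    c=manip.get_calibration(n);print(n,-np.array(c["R"]).T@c["t"],c["fx"])
    for o in ("oil_stone","holder","stone_box","bench_chisel_2","wood_wedge","dividers"):
        r=manip.search_frame(n,o)
        print(o,[(np.round(a["rect"]).tolist(),round(a["score"],2)) for a in r[:2]])
E
```

```text
{'t': 0.0, 'joint_pos': [-1.531, 0.182, 1.608, 0.0, 1.354, -0.206], 'qvel': [-0.001, -0.001, 0.0, -0.001, -0.001, -0.0], 'joint_efforts': [0.002, -44.486, -35.133, -0.0, 0.009, -0.0], 'tcp_pos': [0.14, -0.557, 0.225], 'tcp_rot': [-3.14, -0.0, 0.246], 'force': [0.352, 0.456, 0.368], 'torque': [-0.033, 0.012, -0.015], 'grip_force': 0.0, 'width': 0.085}
top [ 0.59772566 -0.01739704  1.00970157] 447.99308373559035
oil_stone []
holder [([334.0, 173.0, 52.0, 130.0], 0.92)]
stone_box [([199.0, 174.0, 45.0, 84.0], 0.88)]
bench_chisel_2 [([279.0, 172.0, 14.0, 111.0], 0.92), ([342.0, 200.0, 35.0, 68.0], 0.49)]
wood_wedge [([407.0, 262.0, 54.0, 26.0], 0.74), ([196.0, 172.0, 49.0, 86.0], 0.53)]
dividers [([266.0, 130.0, 62.0, 36.0], 0.95), ([345.0, 203.0, 33.0, 66.0], 0.6)]
side [0.57735032 0.66834346 0.63684201] 436.91053493745017
oil_stone []
holder [([287.0, 170.0, 125.0, 36.0], 0.82)]
stone_box [([252.0, 265.0, 111.0, 63.0], 0.83)]
bench_chisel_2 [([276.0, 236.0, 119.0, 13.0], 0.67)]
wood_wedge [([372.0, 134.0, 18.0, 34.0], 0.75), ([236.0, 205.0, 23.0, 47.0], 0.48)]
dividers [([239.0, 203.0, 21.0, 48.0], 0.58), ([255.0, 266.0, 107.0, 61.0], 0.17)]
```

Run:
```python
from h import *
im=cv2.imread("pics/top0.png")[110:310,180:480];cv2.imwrite("pics/top0c.png",cv2.resize(im,None,fx=2.66,fy=2.66,interpolation=cv2.INTER_CUBIC))
```

```text
(no output)
```

View pics/top0c.png

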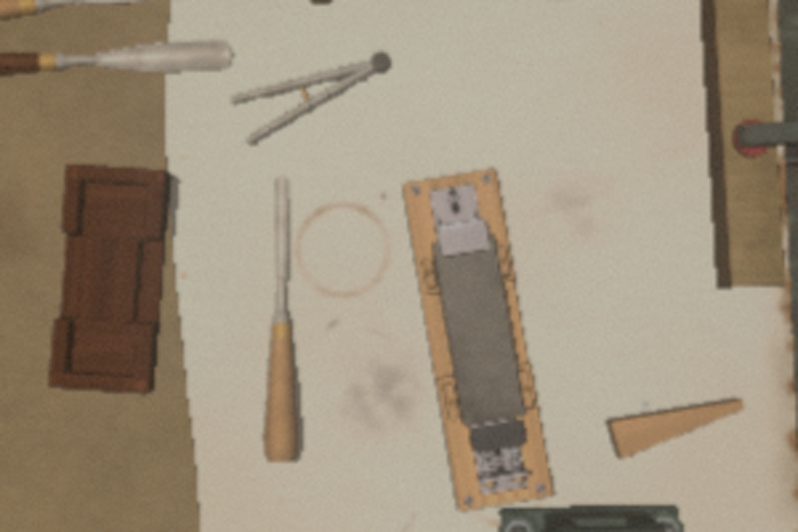

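The picture shows the holder with corners at crop (404,184), (493,169), (552,494) and (460,510), hook at the top. The box corners are (66,165), (167,171), (152,391) and (49,386). The stone runs from about y=250 at the hook lip to y=423 at the shoe lip.

Run:
```python
from h import *
c=manip.get_calibration("top")
def P(l,z): return np.array([px2w(c,180+(u+.5)/2.66-.5,110+(v+.5)/2.66-.5,z)[:2] for u,v in l])
for n,l,z in (("holder",[(404,184),(493,169),(552,494),(460,510)],.018),("box",[(66,165),(167,171),(152,391),(49,386)],.031)):
    p=P(l,z);f=(p[0]+p[1]-p[2]-p[3])/2;s=(p[0]+p[3]-p[1]-p[2])/2
    print(n,p.mean(0).round(4),"len",np.linalg.norm(f).round(4),np.linalg.norm(s).round(4),"yaw",np.arctan2(f[1],f[0]).round(4),np.arctan2(-s[0],s[1]).round(4))
# stone visible ends at z=.044
print("stone", P([(440,253),(490,249),(526,419),(467,427)],.044).round(4).tolist())
```

```text
holder [ 0.5728 -0.1103] len 0.2731 0.0763 yaw 0.1459 0.1445
box [0.6297 0.1917] len 0.1811 0.0838 yaw -0.0828 -0.078
stone [[0.6428, -0.0799], [0.645, -0.1205], [0.5074, -0.1453], [0.5022, -0.0977]]
```

```bash
cat >> h.py <<'E'
def go(x,y,z,yaw):
    """shift in tool axes (mm) and turn (deg) from measured pose, tool pointing down"""
    s=manip.get_state();p=np.array(s["tcp_pos"]);a=s["tcp_rot"][2];d=np.array([x,y,z])-p
    print("rows:",np.round([1e3*(d[0]*np.cos(a)+d[1]*np.sin(a)),1e3*(d[0]*np.sin(a)-d[1]*np.cos(a)),-1e3*d[2],np.degrees(a-yaw)],1).tolist(),"rot",np.round(s["tcp_rot"],4),"p",p.round(4),"F",np.round(s["force"],2))
E
python3 -m pendant '[[[45,-28,-2,0.5],[90,-56,-4,1],[135,-84,-6,1.5],[180,-112,-8,2],[225,-140,-10,2.5],[270,-168,-12,3],[315,-196,-14,3.5],[360,-224,-16,4],[405,-252,-18,4.5],[450,-280,-20,5],[495,-308,-22,5.4],[529,-328,-25,5.8],[529,-328,-25,5.8],[529,-328,-25,5.8]]]' 85
python3 - <<'E'
from h import *
go(.5728,-.1103,.25,.145)
im=manip.snapshot("wrist");cv2.imwrite("pics/w1.png",im);c=manip.get_calibration("wrist")
print({k:np.round(v,4).tolist() for k,v in c.items()})
E
```

```text
t: 2.45
tcp_pos: [0.5727, -0.1111, 0.2508]
tcp_rot: [3.142, 0.001, 0.145]
force: [-0.1, -0.9, -0.7]
width: 0.0853
grip_force: 0.0
rows: [0.2, -0.8, 0.8, -0.0] rot [3.1416e+00 9.0000e-04 1.4490e-01] p [ 0.5727 -0.1111  0.2508] F [-0.13 -0.92 -0.66]
{'fx': 323.0751, 'fy': 323.0751, 'cx': 317.5967, 'cy': 194.2331, 'R': [[0.1428, -0.9898, -0.0004], [-0.9434, -0.1362, 0.3024], [-0.2993, -0.0428, -0.9532]], 't': [-0.1923, 0.4777, 0.5689]}
```

View pics/w1.png

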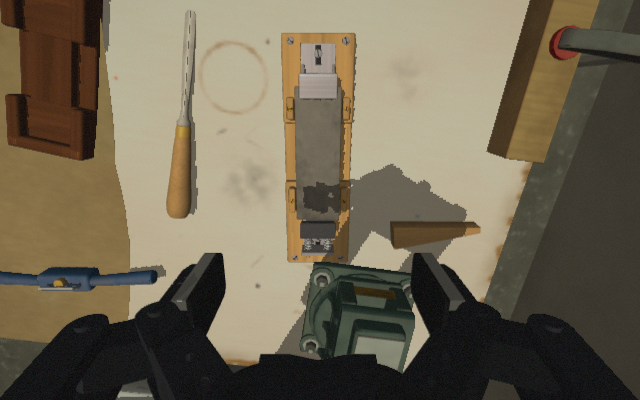

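The wrist view shows the hook lip's inner edge at (318,98), the shoe lip's inner edge at (318,222), and board corners at (282,33), (355,33), (349,262) and (288,262). The finger gap runs over rows 122–183 and the stone sides are at about x=295–340.

Run:
```python
from h import *
im=cv2.imread("pics/w1.png")[20:275,265:375];cv2.imwrite("pics/w1c.png",cv2.resize(im,None,fx=2.35,fy=2.35,interpolation=cv2.INTER_CUBIC).copy())
c=manip.get_calibration("wrist")
def P(l,z): return np.array([px2w(c,u,v,z)[:2] for u,v in l])
p=P([(282,33),(355,33),(349,262),(288,262)],.018);f=(p[0]+p[1]-p[2]-p[3])/2
o=p.mean(0);a=np.arctan2(f[1],f[0]);print(o,np.linalg.norm(f),np.linalg.norm(p[0]-p[1]),a)
def B(u,v,z):
    d=px2w(c,u,v,z)[:2]-o;return (1e3*np.array([d[0]*np.cos(a)+d[1]*np.sin(a),-d[0]*np.sin(a)+d[1]*np.cos(a)])).round(1)
for n,q in dict(lip=(318,98,.0495),lipfar=(318,74,.0495),shoelip=(318,222,.0465),sL=(295,150,.044),sR=(340,150,.044),gap1=(290,122,.032),gap2=(290,183,.032)).items(): print(n,B(*q))
```

```text
[ 0.57194398 -0.11289013] 0.274003188261679 0.07771694929480873 0.1441228996110026
lip [71.2  0.6]
lipfar [94.5  0.6]
shoelip [-68.2   0.6]
sL [16.3 25.9]
sR [ 16.2 -23.6]
gap1 [45.4 31.6]
gap2 [-24.8  33.5]
```

View pics/w1c.png

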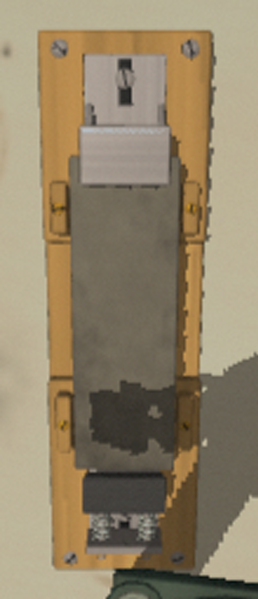

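```bash
python3 -m pendant '[[[3,0,40,0],[6,0,80,0],[10,0,120,0],[10,0,150,0],[10,0,175,0],[10,0,188,0],[10,0,188,0],[10,0,188,0]]]' 85
python3 - <<'E'
from h import *
go(.583,-.109,.04,.145)
im=manip.snapshot("wrist");cv2.imwrite("pics/w2.png",im)
E
```

```text
t: 3.5
tcp_pos: [0.5839, -0.1101, 0.0644]
tcp_rot: [3.141, -0.002, 0.144]
force: [0.6, -0.3, -0.1]
width: 0.0848
grip_force: 0.0
rows: [-0.7, -1.2, 24.4, -0.0] rot [ 3.1406e+00 -1.7000e-03  1.4410e-01] p [ 0.5839 -0.1101  0.0644] F [ 0.55 -0.26 -0.05]
```

View pics/w2.png

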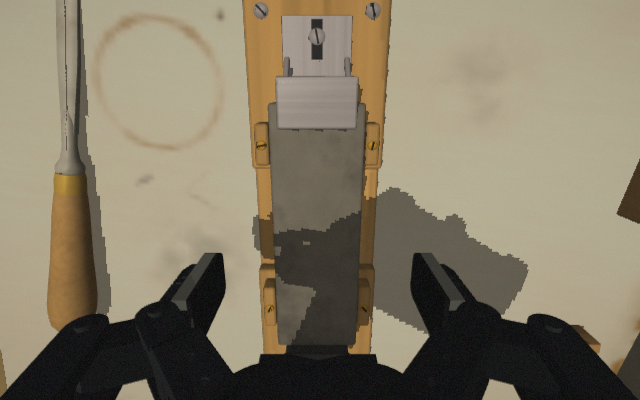

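The fingers straddle the stone centred on column 319. The stone's hook corners show at about (270,104) and (367,103), the lip's inner edge at row 128, and the gap edges at rows 167 and 265.

Run:
```python
from h import *
c=manip.get_calibration("wrist");s=manip.get_state();p=s["tcp_pos"];a=s["tcp_rot"][2]
for n,(u,v,z) in dict(cL=(270,104,.044),cR=(367,103,.044),lip=(318,129,.0495),shoe_end=(319,346,.044),g1=(262,167,.018),g2=(265,265,.018),g1h=(262,167,.032),g2h=(265,265,.032)).items():
    d=px2w(c,u,v,z)-p; print(n,(1e3*np.array([d[0]*np.cos(a)+d[1]*np.sin(a),-d[0]*np.sin(a)+d[1]*np.cos(a)])).round(1))
```

```text
cL [70.8 23.4]
cR [ 71.3 -25. ]
lip [59.1 -0.5]
shoe_end [-78.   -1.1]
g1 [32.8 33.7]
g2 [-34.7  35.2]
g1h [36.  31.2]
g2h [-26.7  32.6]
```

```bash
python3 -m pendant '[[[2,1,8,0],[2,1,17,0],[2,1,25,0],[2,1,25,0],[2,1,25,0]]]' 70
python3 -m pendant '[[[0,0,0,0],[0,0,0,0],[0,0,0,0],[0,0,0,0],[0,0,0,0],[0,0,0,0]]]' 45 45
```

```text
t: 4.18
tcp_pos: [0.5852, -0.1101, 0.038]
tcp_rot: [-3.142, 0.0, 0.145]
force: [0.6, -0.3, 0.7]
width: 0.0701
grip_force: 0.0
t: 4.92
tcp_pos: [0.5852, -0.1101, 0.0381]
tcp_rot: [-3.142, 0.0, 0.145]
force: [0.3, -0.2, 0.3]
width: 0.0452
grip_force: 0.0
```

Run:
```python
from h import *
s=manip.get_state();print(s["width"],s["grip_force"],s["force"])
im=manip.snapshot("wrist");cv2.imwrite("pics/w3.png",im)
```

```text
0.045245313240739445 0.0 [ 0.31902075 -0.24104369  0.30009477]
```

View pics/w3.png

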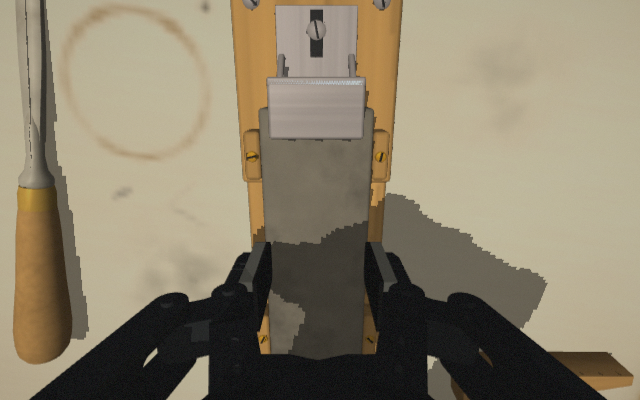

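The fingers (left pad edge about 270, right about 366) are just at the stone's sides but report no contact. I'll close further.

```bash
python3 -m pendant '[[[0,0,0,0],[0,0,0,0],[0,0,0,0],[0,0,0,0]]]' 30 45
```

```text
t: 5.48
tcp_pos: [0.5856, -0.1103, 0.0384]
tcp_rot: [3.141, -0.001, 0.145]
force: [0.1, -0.4, 2.7]
width: 0.03
grip_force: 1.6
```

Run:
```python
from h import *
s=manip.get_state();print(s["width"],s["grip_force"],s["force"])
im=manip.snapshot("wrist");sd=manip.snapshot("side")
b=cv2.resize(sd[110:230,240:440],(640,384),interpolation=cv2.INTER_CUBIC)
cv2.imwrite("pics/w4.png",cv2.resize(np.vstack([im[200:400],b]),None,fx=1,fy=1))
```

```text
0.030022828455827634 1.5780701860785484 [ 0.14598291 -0.4285352   2.68641123]
```

View pics/w4.png

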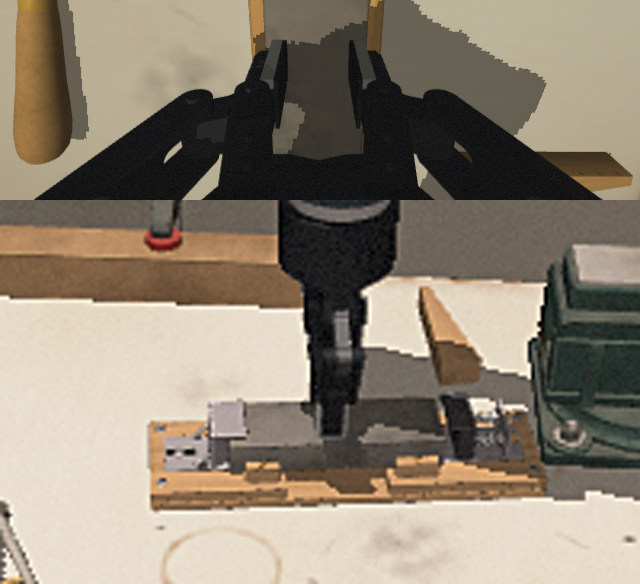

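The side view shows the fingertips ending at the stone's near top edge, so they may be resting on top of it. I'll check where the calibration puts the TCP and tips.

Run:
```python
from h import *
s=manip.get_state();p=np.array(s["tcp_pos"]);a=s["tcp_rot"][2];ex=np.array([np.cos(a),np.sin(a),0]);ey=np.array([-np.sin(a),np.cos(a),0]);ez=np.array([0,0,1])
c=manip.get_calibration("side")
def q(n,X):
    v=w2px(c,X);print(n,v.round(1),"in view:",((v-[240,110])*3.2+[0,200]).round())
for h in (0,.01,-.01,-.022): q(f"tcp{h:+} finger +15",p+.015*ey+h*ez)
sc=p-.006*ex; sc[2]=0
for z in (.02,.044):
    for x in (-.075,.075): q(f"stone z{z} x{x}",sc+x*ex+.025*ey+z*ez)
q("stone far top",sc-.025*ey+.044*ez)
q("stone near top",sc+.025*ey+.044*ez)
q("stone near bot",sc+.025*ey+.02*ez)
w=manip.get_calibration("wrist")
for h in (.0,-.01,-.022): print("wrist",w2px(w,p+.015*ey+h*ez).round(),w2px(w,p+.025*ey+h*ez).round())
```

```text
tcp+0 finger +15 [342.1 184. ] in view: [327. 437.]
tcp+0.01 finger +15 [342.3 180.5] in view: [327. 426.]
tcp-0.01 finger +15 [341.9 187.6] in view: [326. 448.]
tcp-0.022 finger +15 [341.7 191.7] in view: [325. 462.]
stone z0.02 x-0.075 [378.4 192. ] in view: [443. 462.]
stone z0.02 x0.075 [311.2 194.4] in view: [228. 470.]
stone z0.044 x-0.075 [379.4 183.6] in view: [446. 435.]
stone z0.044 x0.075 [311.2 186. ] in view: [228. 443.]
stone far top [343.  171.2] in view: [330. 396.]
stone near top [345.4 184.8] in view: [337. 439.]
stone near bot [344.9 193.2] in view: [336. 466.]
wrist [287. 251.] [268. 251.]
wrist [289. 242.] [270. 242.]
wrist [291. 233.] [273. 233.]
```

```bash
python3 -m pendant '[[[0,0,-6,0],[0,0,-6,0]]]'
python3 -m pendant '[[[0,0,0,0],[0,0,0,0],[0,0,0,0],[0,0,0,0]]]' 75
python3 -m pendant '[[[0,0,5,0],[0,0,10,0],[0,0,14,0],[0,0,14,0]]]'
```

```text
t: 5.82
tcp_pos: [0.5853, -0.1101, 0.0444]
tcp_rot: [3.141, -0.0, 0.145]
force: [0.6, -0.3, -0.3]
width: 0.0298
grip_force: 0.0
t: 6.32
tcp_pos: [0.5852, -0.1101, 0.044]
tcp_rot: [-3.141, 0.0, 0.145]
force: [0.0, 0.0, -0.6]
width: 0.0751
grip_force: 0.0
t: 6.82
tcp_pos: [0.5848, -0.1099, 0.0294]
tcp_rot: [-3.141, 0.001, 0.145]
force: [0.5, 0.5, 0.2]
width: 0.0752
grip_force: 0.0
```

Run:
```python
from h import *
s=manip.get_state()
im=manip.snapshot("wrist");sd=manip.snapshot("side")
b=cv2.resize(sd[110:230,240:440],(640,384),interpolation=cv2.INTER_CUBIC)
cv2.imwrite("pics/w5.png",np.vstack([im[200:400],b]))
```

```text
(no output)
```

View pics/w5.png

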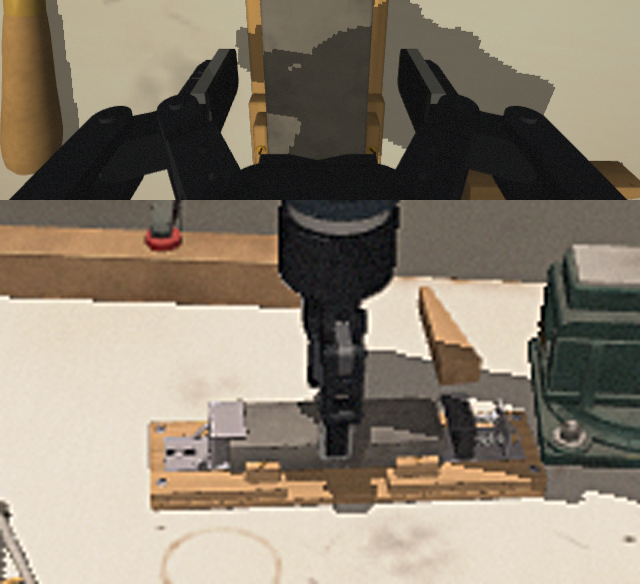

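The tip shows at view row 458, which puts it at z≈0.04 while the TCP reads 0.029. The tips are higher than specified, so I'll descend by feel.

```bash
python3 -m pendant '[[[0,0,3,0],[0,0,6,0],[0,0,8,0],[0,0,8,0]]]' 70
python3 -m pendant '[[[0,0,0,0],[0,0,0,0],[0,0,0,0],[0,0,0,0],[0,0,0,0]]]' 46 20
```

```text
t: 7.42
tcp_pos: [0.5851, -0.1101, 0.0218]
tcp_rot: [-3.141, 0.0, 0.145]
force: [0.9, 0.2, 0.7]
width: 0.07
grip_force: 0.0
t: 8.05
tcp_pos: [0.5854, -0.1101, 0.0223]
tcp_rot: [3.141, -0.0, 0.145]
force: [0.0, 1.1, 2.3]
width: 0.0497
grip_force: 22.3
```

```bash
python3 -m pendant '[[[0,0,0,0],[0,0,0,0],[0,0,3,0],[0,0,5,0],[0,0,7,0],[0,0,7,0]]]' 62
python3 -m pendant '[[[0,0,0,0],[0,0,0,0],[0,0,0,0],[0,0,0,0],[0,0,0,0]]]' 46 40
python3 - <<'E'
from h import *
print(manip.get_state()["torque"])
E
```

```text
t: 8.8
tcp_pos: [0.5851, -0.11, 0.0148]
tcp_rot: [-3.141, 0.0, 0.145]
force: [-1.3, -0.3, -0.4]
width: 0.0622
grip_force: 0.0
t: 9.43
tcp_pos: [0.5854, -0.1102, 0.0153]
tcp_rot: [3.141, -0.0, 0.145]
force: [-0.3, -0.2, 1.9]
width: 0.0493
grip_force: 43.1
[-0.06634811  0.06326893  0.03166437]
```

```bash
python3 -m pendant '[[[-1.5,0,0,0],[-3,0,0,0],[-4.5,0,0,0],[-6,0,0,0],[-6,0,0,0]]]'
python3 -m pendant '[[[-1,0,0,0],[-2,0,0,0],[-2,0,0,0]]]'
```

```text
t: 10.05
tcp_pos: [0.5793, -0.1111, 0.0152]
tcp_rot: [3.141, -0.0, 0.144]
force: [1.2, -0.2, 2.2]
width: 0.0491
grip_force: 43.2
t: 10.42
tcp_pos: [0.5775, -0.1114, 0.0153]
tcp_rot: [3.141, -0.0, 0.145]
force: [2.4, 0.8, 2.5]
width: 0.0491
grip_force: 43.3
```

```bash
python3 -m pendant '[[[-1,0,0,0],[-2,0,0,0],[-2,0,0,0]]]'
python3 -m pendant '[[[-1,0,0,0],[-2,0,0,0],[-2,0,0,0]]]'
```

```text
t: 10.8
tcp_pos: [0.5755, -0.1116, 0.0152]
tcp_rot: [3.141, -0.001, 0.145]
force: [4.3, 0.7, 1.9]
width: 0.0492
grip_force: 43.3
t: 11.18
tcp_pos: [0.5743, -0.1118, 0.0153]
tcp_rot: [3.141, -0.002, 0.144]
force: [7.9, 0.7, 0.8]
width: 0.0489
grip_force: 43.0
```

```bash
python3 -m pendant '[[[-1,0,0,0],[-2,0,0,0],[-2,0,0,0]]]'
python3 -m pendant '[[[-1,0,0,0],[-1.5,0,0,0],[-1.5,0,0,0]]]'
```

```text
t: 11.55
tcp_pos: [0.5728, -0.112, 0.0153]
tcp_rot: [3.141, -0.003, 0.144]
force: [9.2, 2.0, -1.6]
width: 0.0497
grip_force: 42.9
t: 11.92
tcp_pos: [0.5718, -0.1122, 0.0154]
tcp_rot: [3.141, -0.004, 0.144]
force: [10.8, 1.6, -2.1]
width: 0.0495
grip_force: 42.8
```

```bash
python3 -m pendant '[[[-0.6,0,0,0],[-1.2,0,0,0],[-1.2,0,0,0]]]'
python3 -m pendant '[[[0,0,-1,0],[0,0,-2,0],[0,0,-3,0],[0,0,-3,0]]]'
python3 - <<'E'
from h import *
print(manip.get_state()["torque"])
E
```

```text
t: 12.3
tcp_pos: [0.5709, -0.1124, 0.0155]
tcp_rot: [3.141, -0.005, 0.144]
force: [12.4, 2.9, -3.6]
width: 0.0493
grip_force: 42.7
t: 12.8
tcp_pos: [0.5702, -0.1124, 0.0174]
tcp_rot: [3.141, -0.004, 0.144]
force: [12.8, 1.1, -9.7]
width: 0.0494
grip_force: 43.0
[ 0.16071302 -2.24678918  0.03023575]
```

Run:
```python
from h import *
im=manip.snapshot("wrist");sd=manip.snapshot("side")
a=cv2.resize(im[40:170,200:440],(600,325),interpolation=cv2.INTER_CUBIC)
b=cv2.resize(sd[150:220,280:420],(540,270),interpolation=cv2.INTER_CUBIC)
b=cv2.copyMakeBorder(b,0,0,0,60,cv2.BORDER_CONSTANT)
cv2.imwrite("pics/w6.png",np.vstack([a,b]))
```

```text
(no output)
```

View pics/w6.png

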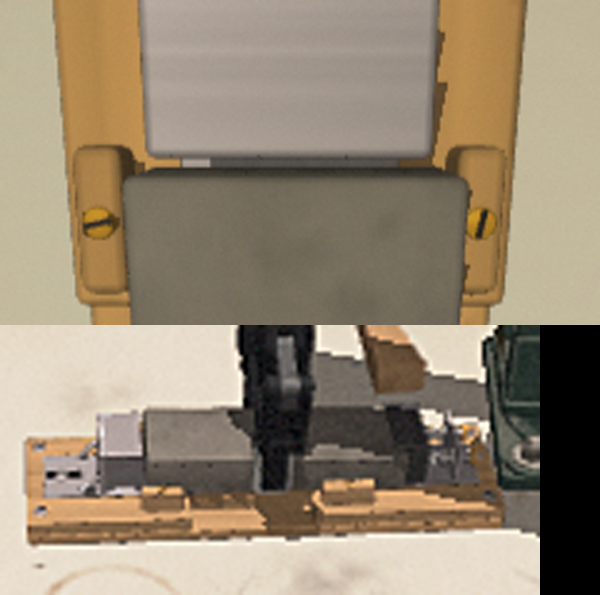

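The stone's hook end is clear of the lip: a gap shows at rows 158–170 of the upper crop. The stone is seated in the shoe, so I'll tip by lifting.

```bash
python3 -m pendant '[[[0,0,-1.5,0],[0,0,-3,0],[0,0,-4,0],[0,0,-4,0]]]' 46 34
python3 -m pendant '[[[0,0,-1.5,0],[0,0,-3,0],[0,0,-4,0],[0,0,-4,0]]]'
```

```text
t: 13.4
tcp_pos: [0.5701, -0.1124, 0.0215]
tcp_rot: [3.141, -0.003, 0.144]
force: [12.1, 0.8, -8.0]
width: 0.0491
grip_force: 42.9
t: 13.9
tcp_pos: [0.5698, -0.1124, 0.0253]
tcp_rot: [3.141, -0.003, 0.144]
force: [10.8, 0.7, -8.6]
width: 0.0491
grip_force: 42.5
```

```bash
python3 -m pendant '[[[-0.5,0,-1.5,0],[-1,0,-3,0],[-1.5,0,-4,0],[-1.5,0,-4,0]]]'
python3 -m pendant '[[[0,0,-1.5,0],[0,0,-3,0],[-0.5,0,-4,0],[-0.5,0,-4,0]]]'
```

```text
t: 14.4
tcp_pos: [0.5684, -0.1126, 0.0295]
tcp_rot: [3.141, -0.003, 0.144]
force: [10.5, 0.9, -6.7]
width: 0.0493
grip_force: 42.3
t: 14.9
tcp_pos: [0.5678, -0.1127, 0.0335]
tcp_rot: [3.141, -0.003, 0.144]
force: [9.5, 2.1, -6.7]
width: 0.049
grip_force: 42.1
```

Run:
```python
from h import *
im=manip.snapshot("wrist");sd=manip.snapshot("side")
a=cv2.resize(im[30:250,200:440],(480,440)[:2],interpolation=cv2.INTER_CUBIC)[:300]
b=cv2.resize(sd[150:220,280:420],(600,300),interpolation=cv2.INTER_CUBIC)
a=cv2.copyMakeBorder(a,0,0,0,120,cv2.BORDER_CONSTANT)
cv2.imwrite("pics/w7.png",np.vstack([a,b]))
```

```text
(no output)
```

View pics/w7.png

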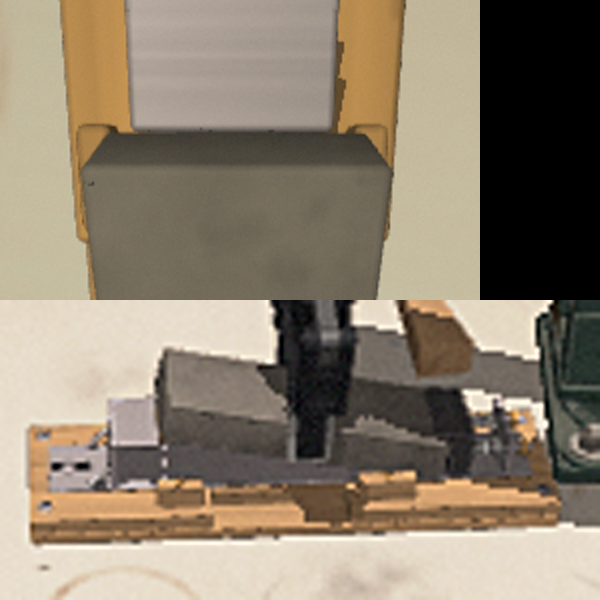

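The stone is tipped, hook end up over the lip. Its near bottom edge runs from about (165,440) to (447,475) in the side crop.

```bash
cat >> h.py <<'E'
def ray_plane(c,u,v,o,n):
    R=np.array(c["R"]);d=R.T@np.array([(u-c["cx"])/c["fx"],(v-c["cy"])/c["fy"],1]);C=-R.T@np.array(c["t"])
    return C+d*(np.dot(np.array(o)-C,n)/np.dot(d,n))
E
python3 - <<'E'
from h import *
s=manip.get_state();p=np.array(s["tcp_pos"]);a=.144;ex=np.array([np.cos(a),np.sin(a),0]);ey=np.array([-np.sin(a),np.cos(a),0])
c=manip.get_calibration("side")
for n,u,v in (("hookbot",165,440),("hooktop",167,395),("shoebot",447,475),("shoetop",445,440),("lip top",155,405)):
    X=ray_plane(c,280+u*600/140**1/ (600/140)**2,150+(v-300)*70/300,p+.025*ey,ey);d=X-p
    print(n,"along",round(1e3*d@ex,1),"z",round(1e3*X[2],1))
E
```

```text
hookbot along 71.0 z 52.5
hooktop along 70.2 z 80.8
shoebot along -76.1 z 23.0
shoetop along -72.6 z 46.2
lip top along 76.1 z 74.8
```

```bash
python3 -m pendant '[[[-1,0,-1.5,0],[-2,0,-3,0],[-2,0,-4.5,0],[-2,0,-6,0],[-2,0,-6,0]]]'
```

```text
t: 15.62
tcp_pos: [0.5658, -0.113, 0.0396]
tcp_rot: [3.141, -0.003, 0.144]
force: [9.8, 0.4, -6.8]
width: 0.049
grip_force: 41.6
```

```bash
python3 -m pendant '[[[2,0,0,0],[4,0,0,0],[6,0,0,0],[8,0,0,0],[10,0,0,0],[10,0,0,0]]]'
python3 -m pendant '[[[2,0,-0.5,0],[4,0,-1,0],[6,0,-1.5,0],[6,0,-1.5,0]]]'
```

```text
t: 16.38
tcp_pos: [0.5741, -0.1115, 0.0396]
tcp_rot: [-3.141, 0.001, 0.145]
force: [-0.2, 0.4, -3.4]
width: 0.0493
grip_force: 42.0
t: 16.88
tcp_pos: [0.5809, -0.1108, 0.0417]
tcp_rot: [3.141, -0.0, 0.145]
force: [0.1, 0.2, -4.1]
width: 0.0493
grip_force: 42.0
```

```bash
python3 -m pendant '[[[2.5,0,-0.5,0],[5,0,-1,0],[7.5,0,-2,0],[10,0,-3,0],[10,0,-3,0]]]'
python3 -m pendant '[[[1,0,-4,0],[2,0,-10,0],[2,0,-20,0],[2,0,-35,0],[2,0,-60,0],[2,0,-90,0],[2,0,-90,0]]]'
python3 - <<'E'
from h import *
go(.63,.195,.13,-.08)
im=manip.snapshot("top");cv2.imwrite("pics/top1.png",im)
sd=manip.snapshot("side");cv2.imwrite("pics/side1.png",sd);wr=manip.snapshot("wrist");cv2.imwrite("pics/w8.png",wr)
E
```

```text
t: 17.5
tcp_pos: [0.5908, -0.1094, 0.0448]
tcp_rot: [3.141, -0.0, 0.145]
force: [-0.8, -0.4, -4.6]
width: 0.049
grip_force: 42.0
t: 18.38
tcp_pos: [0.5949, -0.11, 0.1385]
tcp_rot: [3.138, -0.006, 0.145]
force: [0.6, -1.3, -4.6]
width: 0.0493
grip_force: 42.1
rows: [78.7, -296.7, 8.5, 12.9] rot [ 3.1379 -0.0064  0.1446] p [ 0.5949 -0.11    0.1385] F [ 0.58 -1.29 -4.59]
```

```bash
python3 -m pendant '[[[2,-15,-2,0.5],[5,-45,-4,2],[12,-85,-6,4],[20,-125,-8,6],[28,-165,-8,8],[36,-205,-8,10],[44,-245,-4,12],[48,-280,0,12.9],[50,-297,0,12.9],[50,-297,0,12.9],[50,-297,0,12.9]]]'
python3 - <<'E'
from h import *
from scipy.optimize import minimize
go(.63,.195,.13,-.08)
w=manip.snapshot("wrist");cw=manip.get_calibration("wrist");cv2.imwrite("pics/w9.png",w);cv2.imwrite("pics/side9.png",manip.snapshot("side"))
def mask(im,roi):
    h=cv2.cvtColor(im,cv2.COLOR_BGR2HSV);b,g,r=[im[...,i].astype(int) for i in range(3)]
    m=((r>1.6*g)&(r-b>18)).astype(np.uint8)
    k=np.zeros_like(m);x0,y0,x1,y1=roi;k[y0:y1,x0:x1]=1;m=cv2.morphologyEx(m*k,cv2.MORPH_OPEN,np.ones((3,3)))
    n,l,st,_=cv2.connectedComponentsWithStats(m);i=1+st[1:,4].argmax();return (l==i).astype(np.uint8),st[i]
def hull(c,q):
    x,y,a=q;P=[]
    for z in (0,.031):
        for i in (-1,1):
            for j in (-1,1):
                u,v=i*.093,j*.042;P.append(w2px(c,(x+u*np.cos(a)-v*np.sin(a),y+u*np.sin(a)+v*np.cos(a),z)))
    return cv2.convexHull(np.float32(P))
S=8
for n,roi in (("top",(185,160,260,270)),("side",(240,255,375,335))):
    im=cv2.imread(f"pics/{n}0.png");m,st=mask(im,roi);print(n,st)
    pts=cv2.findContours(m,cv2.RETR_EXTERNAL,cv2.CHAIN_APPROX_NONE)[0][0]
    M=np.zeros((400*4,640*4),np.uint8);cv2.fillPoly(M,[np.int32(cv2.convexHull(pts)*4+2)],1)
    c=manip.get_calibration(n)
    def cost(q):
        H=np.zeros_like(M);cv2.fillConvexPoly(H,np.int32((hull(c,q)+.5)*4*16),1,shift=4);return (H^M).sum()
    r=min((minimize(cost,[.63,.192,-.08],method="Nelder-Mead",options=dict(initial_simplex=np.array([.63,.192,-.08])+np.vstack([np.zeros(3),np.diag([k,k,3*k])]))) for k in (.004,-.006)),key=lambda r:r.fun)
    print(n,r.x.round(4),"resid",r.fun/M.sum())
E
```

```text
t: 19.9
tcp_pos: [0.5992, 0.1911, 0.1344]
tcp_rot: [3.141, 0.0, -0.081]
force: [0.5, 0.3, -3.1]
width: 0.0491
grip_force: 42.0
rows: [30.4, -6.3, 4.4, -0.1] rot [ 3.141e+00  2.000e-04 -8.100e-02] p [0.5992 0.1911 0.1344] F [ 0.49  0.32 -3.08]Traceback (most recent call last):
  File "<stdin>", line 19, in <module>
  File "<stdin>", line 9, in mask
ValueError: attempt to get argmax of an empty sequence
```

```bash
cat > fit.py <<'E'
from h import *
from scipy.optimize import minimize
def mask(im,roi,f):
    b,g,r=[im[...,i].astype(int) for i in range(3)]
    m=(r>f*g).astype(np.uint8)
    k=np.zeros_like(m);x0,y0,x1,y1=roi;k[y0:y1,x0:x1]=1;m=cv2.morphologyEx(m*k,cv2.MORPH_OPEN,np.ones((3,3)))
    n,l,st,_=cv2.connectedComponentsWithStats(m);i=1+st[1:,4].argmax();return (l==i).astype(np.uint8),st[i]
def hull(c,q):
    x,y,a=q;P=[]
    for z in (0,.031):
        for i in (-1,1):
            for j in (-1,1):
                u,v=i*.093,j*.042;P.append(w2px(c,(x+u*np.cos(a)-v*np.sin(a),y+u*np.sin(a)+v*np.cos(a),z)))
    return cv2.convexHull(np.float32(P))
for n,roi,(u,v),(bu,bv) in (("top",(185,160,260,270),(217,211),(190,250)),("side",(240,255,375,335),(306,300),(245,300))):
    im=cv2.imread(f"pics/{n}0.png");s=im[v-2:v+3,u-2:u+3].reshape(-1,3).mean(0);t=im[bv-2:bv+3,bu-2:bu+3].reshape(-1,3).mean(0)
    f=(s[2]/s[1]*t[2]/t[1])**.5;m,st=mask(im,roi,f);print(n,s.round(),t.round(),f,st)
    pts=cv2.findContours(m,cv2.RETR_EXTERNAL,cv2.CHAIN_APPROX_NONE)[0][0]
    M=np.zeros((1600,2560),np.uint8);cv2.fillPoly(M,[np.int32(cv2.convexHull(pts)*4+2)],1)
    M=cv2.dilate(M,np.ones((5,5)))
    c=manip.get_calibration(n)
    def cost(q):
        H=np.zeros_like(M);cv2.fillConvexPoly(H,np.int32((hull(c,q)+.5)*4*16),1,shift=4);return (H^M).sum()
    x0=np.array([.63,.192,-.08])
    r=min((minimize(cost,x0,method="Nelder-Mead",options=dict(initial_simplex=x0+np.vstack([np.zeros(3),np.diag([k,k,3*k])]))) for k in (.004,-.006)),key=lambda r:r.fun)
    print(n,r.x.round(4),"resid",(r.fun/M.sum()).round(3))
E
python3 fit.py
```

```text
top [41. 55. 81.] [ 80. 109. 128.] 1.3148813485106905 [ 199  172   43   85 2936]
top [ 0.6299  0.1926 -0.0891] resid 0.074
side [38. 55. 93.] [102. 137. 176.] 1.4652773327206272 [ 252  266  112   61 4688]
side [ 0.6284  0.1927 -0.0885] resid 0.032
```

The top and side fits agree: the box is at about (0.629, 0.1926) with yaw −0.088. I'll use one composite picture to find how the stone sits in the hand.

Run:
```python
from h import *
w=cv2.imread("pics/w9.png");s=cv2.imread("pics/side9.png")
a=cv2.resize(w[40:240,160:480],(480,300),interpolation=cv2.INTER_CUBIC)
b=cv2.resize(s[190:340,210:410],(800,600),interpolation=cv2.INTER_CUBIC)
b=cv2.resize(s[215:340,230:390],(640,500),interpolation=cv2.INTER_CUBIC)[:, :]
cv2.imwrite("pics/w10.png",np.vstack([cv2.copyMakeBorder(a,0,0,0,160,cv2.BORDER_CONSTANT)[:,:],b])[100:700])
```

```text
(no output)
```

View pics/w10.png

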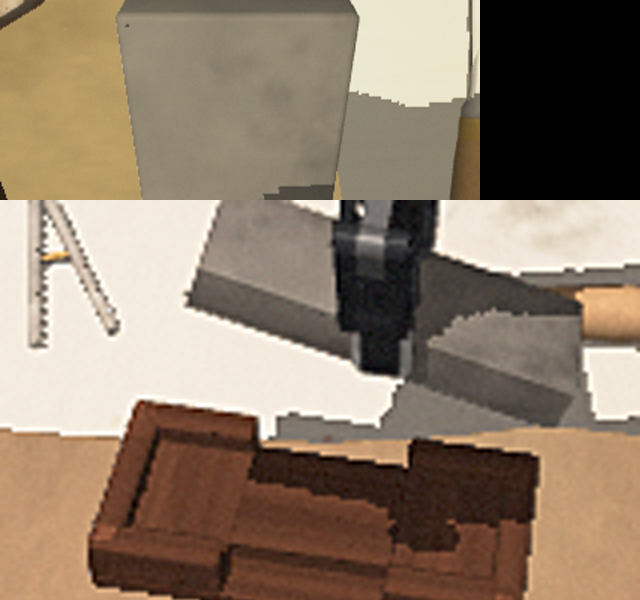

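The stone is held tilted, hook end up, centred between the fingers. In the side crop its near bottom edge runs from (188,305) to (557,425) and its top edge from (205,268) to (572,398).

Run:
```python
from h import *
p=np.array([.5992,.1911,.1344]);a=-.081;ex=np.array([np.cos(a),np.sin(a),0]);ey=np.array([-np.sin(a),np.cos(a),0])
c=manip.get_calibration("side");Q=[]
for n,u,v in (("hookbot",188,305),("hooktop",205,268),("shoebot",557,425),("shoetop",572,398)):
    X=ray_plane(c,230+u/4,215+(v-200)/4,p+.025*ey,ey);d=X-p;Q.append((d@ex,d[2]))
    print(n,"along",round(1e3*d@ex,1),"dz",round(1e3*d[2],1))
Q=np.array(Q);print("centre",Q.mean(0)*1e3,"tilt",np.arctan2(*(Q[0]-Q[2])[::-1]),np.arctan2(*(Q[1]-Q[3])[::-1]))
w=manip.get_calibration("wrist")
for u in (238.7,398): 
    d=px2w(w,u,118,p[2]+Q[1,1])-np.array(manip.get_state()["tcp_pos"]);print("wrist",(d@ex*1e3).round(1),(d@ey*1e3).round(1))
```

```text
hookbot along 73.8 dz 26.6
hooktop along 66.2 dz 47.4
shoebot along -68.9 dz -14.1
shoetop along -73.3 dz 2.2
centre [-0.5373071  15.52440926] tilt 0.27772435229896963 0.313747338694435
wrist 69.2 23.2
wrist 69.1 -24.8
```

```bash
python3 - <<'E'
from h import *
go(.6295,.1933,.06,-.086)
E
python3 -m pendant '[[[8,-0.5,0,0.3],[20,-2,5,0.3],[30,-4.5,15,0.3],[30,-4.5,35,0.3],[30,-4.5,55,0.3],[30,-4.5,70,0.3],[30,-4.5,74,0.3],[30,-4.5,74,0.3],[30,-4.5,74,0.3]]]'
python3 - <<'E'
from h import *
go(.6295,.1933,.038,-.086)
E
```

```text
rows: [29.8, -5.0, 74.7, 0.2] rot [ 3.1413 -0.     -0.082 ] p [0.5994 0.1908 0.1347] F [-0.82  0.08 -3.28]
t: 21.12
tcp_pos: [0.6302, 0.1942, 0.0617]
tcp_rot: [-3.141, -0.002, -0.086]
force: [-0.9, -0.3, -4.3]
width: 0.0492
grip_force: 41.9
rows: [-0.6, 1.0, 23.7, 0.0] rot [-3.1412e+00 -1.8000e-03 -8.5700e-02] p [0.6302 0.1942 0.0617] F [-0.87 -0.26 -4.31]
```

```bash
python3 -m pendant '[[[-0.6,1,6,0],[-0.6,1,12,0],[-0.6,1,18,0],[-0.6,1,20,0],[-0.6,1,20,0]]]' 46 32
python3 -m pendant '[[[0,0,1,0],[0,0,2,0],[0,0,3,0],[0,0,4,0],[0,0,4,0]]]'
```

```text
t: 21.75
tcp_pos: [0.6286, 0.1932, 0.0402]
tcp_rot: [3.142, 0.001, -0.086]
force: [0.3, -0.5, -3.9]
width: 0.0492
grip_force: 42.0
t: 22.38
tcp_pos: [0.6291, 0.1932, 0.0372]
tcp_rot: [-3.141, -0.001, -0.086]
force: [-0.8, -0.6, -0.2]
width: 0.0493
grip_force: 42.6
```

```bash
python3 -m pendant '[[[0,0,1,0],[0,0,2,0],[0,0,3,0],[0,0,4,0],[0,0,4,0]]]'
python3 -m pendant '[[[0,0,1,0],[0,0,2,0],[0,0,3,0],[0,0,4,0],[0,0,4,0]]]'
```

```text
t: 23.0
tcp_pos: [0.6302, 0.1931, 0.0335]
tcp_rot: [-3.141, -0.003, -0.086]
force: [4.6, -0.7, 5.9]
width: 0.0491
grip_force: 43.0
t: 23.62
tcp_pos: [0.6285, 0.1932, 0.0283]
tcp_rot: [-3.142, 0.0, -0.086]
force: [4.4, 0.1, 3.1]
width: 0.0493
grip_force: 42.9
```

```bash
python3 -m pendant '[[[0.5,0,1,0],[1,0,2,0],[1,0,3,0],[1,0,4,0],[1,0,4,0]]]'
python3 - <<'E'
from h import *
s=manip.get_state();print(s["tcp_pos"],s["torque"])
im=manip.snapshot("wrist");cv2.imwrite("pics/w11.png",im);cv2.imwrite("pics/side11.png",manip.snapshot("side"));print(manip.search_frame("wrist","oil_stone"),manip.search_frame("wrist","stone_box"))
E
```

```text
t: 24.25
tcp_pos: [0.6297, 0.193, 0.0244]
tcp_rot: [3.142, 0.0, -0.086]
force: [3.4, 0.2, 2.1]
width: 0.0494
grip_force: 42.8
[0.62969425 0.19302171 0.02442095] [-0.02252408 -0.19980929  0.05979797]
[{'rect': [241.8, 94.2, 150.5, 267.4], 'score': 0.96}] [{'rect': [216.1, 51.3, 201.4, 304.0], 'score': 0.94}]
```

Run:
```python
from h import *
im=cv2.imread("pics/w11.png").astype(float);c=manip.get_calibration("wrist");s=manip.get_state();p=np.array(s["tcp_pos"]);a=s["tcp_rot"][2];ex=np.array([np.cos(a),np.sin(a),0])
for r in range(44,112,2):
    q=im[r:r+2,290:345].reshape(-1,3).mean(0)
    print(r,q.round().astype(int),round(q[2]/q[1],2),[ (1e3*(px2w(c,318,r+.5,z)-p)@ex).round(1) for z in (.02,.031,.05)])
```

```text
44 [ 99 154 180] 1.17 [np.float64(96.0), np.float64(94.6), np.float64(92.2)]
46 [ 99 154 180] 1.17 [np.float64(95.2), np.float64(93.9), np.float64(91.5)]
48 [ 99 154 180] 1.17 [np.float64(94.4), np.float64(93.1), np.float64(90.9)]
50 [100 151 177] 1.17 [np.float64(93.6), np.float64(92.4), np.float64(90.3)]
52 [ 62  85 112] 1.32 [np.float64(92.8), np.float64(91.7), np.float64(89.6)]
54 [ 35  63 106] 1.67 [np.float64(92.0), np.float64(90.9), np.float64(89.0)]
56 [ 38  67 112] 1.68 [np.float64(91.2), np.float64(90.2), np.float64(88.3)]
58 [ 39  70 118] 1.69 [np.float64(90.4), np.float64(89.4), np.float64(87.7)]
60 [ 38  71 119] 1.69 [np.float64(89.6), np.float64(88.7), np.float64(87.1)]
62 [ 38  70 119] 1.69 [np.float64(88.8), np.float64(87.9), np.float64(86.4)]
64 [ 38  70 118] 1.69 [np.float64(88.0), np.float64(87.2), np.float64(85.8)]
66 [ 38  69 118] 1.69 [np.float64(87.2), np.float64(86.4), np.float64(85.1)]
68 [ 39  69 117] 1.68 [np.float64(86.4), np.float64(85.7), np.float64(84.5)]
70 [ 39  68 116] 1.69 [np.float64(85.6), np.float64(84.9), np.float64(83.8)]
72 [ 38  68 114] 1.68 
[... 805 characters left out ...]
t64(76.4)]
94 [ 46  69 101] 1.48 [np.float64(75.5), np.float64(75.6), np.float64(75.7)]
96 [59 68 73] 1.07 [np.float64(74.7), np.float64(74.8), np.float64(75.1)]
98 [64 74 79] 1.07 [np.float64(73.8), np.float64(74.0), np.float64(74.4)]
100 [68 79 85] 1.07 [np.float64(72.9), np.float64(73.2), np.float64(73.7)]
102 [ 83  97 104] 1.07 [np.float64(72.1), np.float64(72.4), np.float64(73.0)]
104 [106 125 134] 1.08 [np.float64(71.2), np.float64(71.6), np.float64(72.3)]
106 [116 136 147] 1.08 [np.float64(70.3), np.float64(70.8), np.float64(71.6)]
108 [117 139 149] 1.08 [np.float64(69.5), np.float64(70.0), np.float64(70.9)]
110 [118 139 150] 1.08 [np.float64(68.6), np.float64(69.2), np.float64(70.2)]
```

The pixel profile puts the hook end about 2 mm clear of the recess wall, so the along-force is only floor drag. I'll keep lowering.

```bash
python3 -m pendant '[[[-0.5,0,1,0],[-0.5,0,2,0],[-0.5,0,3,0],[-0.5,0,4,0],[-0.5,0,4,0]]]'
python3 -m pendant '[[[0,0,0.7,0],[0,0,1.4,0],[0,0,2,0],[0,0,2,0]]]'
```

```text
t: 25.08
tcp_pos: [0.6292, 0.1931, 0.0205]
tcp_rot: [-3.142, 0.0, -0.086]
force: [3.9, -0.3, 3.4]
width: 0.049
grip_force: 43.0
t: 25.58
tcp_pos: [0.629, 0.1931, 0.0184]
tcp_rot: [3.142, 0.001, -0.086]
force: [3.4, -1.5, 1.9]
width: 0.0495
grip_force: 42.9
```

```bash
python3 -m pendant '[[[0,0,0.5,0],[0,0,1,0],[0,0,1.5,0],[0,0,1.5,0]]]'
python3 -m pendant '[[[0,0,0.5,0],[0,0,1,0],[0,0,1,0]]]'
```

```text
t: 26.08
tcp_pos: [0.6292, 0.1931, 0.0171]
tcp_rot: [-3.142, -0.0, -0.086]
force: [3.7, -0.9, 3.4]
width: 0.0493
grip_force: 42.9
t: 26.45
tcp_pos: [0.6293, 0.1931, 0.0164]
tcp_rot: [3.142, -0.0, -0.086]
force: [2.7, 0.6, 5.2]
width: 0.0495
grip_force: 43.3
```

```bash
python3 -m pendant '[[[0,0,0.4,0],[0,0,0.8,0],[0,0,0.8,0]]]'
python3 -c "
from h import *;print(manip.get_state()['torque'])"
```

```text
t: 26.82
tcp_pos: [0.6294, 0.1931, 0.0164]
tcp_rot: [3.141, -0.0, -0.086]
force: [-1.3, -1.0, 10.7]
width: 0.0492
grip_force: 43.9
[-0.17531879  0.43963133 -0.04353449]
```

The stone is bottomed flat: the TCP stopped and the force rose. Next I'll ease off and release.

```bash
python3 -m pendant '[[[0,0,-0.7,0],[0,0,-0.7,0]]]'
python3 -m pendant '[[[0,0,0,0],[0,0,0,0],[0,0,0,0],[0,0,0,0]]]' 64
python3 -m pendant '[[[0,0,-5,0],[0,0,-20,0],[0,0,-45,0],[0,0,-80,0],[0,0,-120,0],[0,0,-150,0],[0,0,-150,0],[0,0,-150,0]]]'
python3 - <<'E'
from h import *
s=manip.get_state();p=np.array(s["tcp_pos"]);print(p,s["force"])
im=manip.snapshot("wrist");c=manip.get_calibration("wrist");cv2.imwrite("pics/w12.png",im)
a=-.086;ex=np.array([np.cos(a),np.sin(a),0]);ey=np.array([-np.sin(a),np.cos(a),0]);o=np.array([.629,.1926,0])
f=im.astype(float);m=((f[...,2]<1.2*f[...,1])).astype(np.uint8)
# stone mask restricted to box footprint
H=np.array([w2px(c,o+i*.085*ex+j*.034*ey+[0,0,.031]) for i,j in((-1,-1),(1,-1),(1,1),(-1,1))]);k=np.zeros_like(m);cv2.fillConvexPoly(k,np.int32(H),1)
m=cv2.morphologyEx(m*k,cv2.MORPH_OPEN,np.ones((3,3)))
n,l,st,_=cv2.connectedComponentsWithStats(m);i=1+st[1:,4].argmax();print("mask",st[i],k.sum())
pts=cv2.findContours((l==i).astype(np.uint8),0,2)[0][0];ap=cv2.approxPolyDP(cv2.convexHull(pts),3,True)[:,0]
for u,v in ap:
    d=px2w(c,u,v,.044)-o;print((u,v),(1e3*d@ex).round(1),(1e3*d@ey).round(1))
E
```

```text
t: 27.08
tcp_pos: [0.6293, 0.1931, 0.0164]
tcp_rot: [3.142, -0.0, -0.086]
force: [1.8, -0.7, 7.1]
width: 0.0488
grip_force: 43.4
t: 27.58
tcp_pos: [0.6289, 0.1931, 0.0156]
tcp_rot: [3.141, 0.001, -0.086]
force: [-0.4, 1.1, 0.7]
width: 0.0638
grip_force: 0.0
t: 28.58
tcp_pos: [0.6288, 0.1931, 0.1658]
tcp_rot: [3.142, 0.0, -0.086]
force: [0.8, -0.8, 0.3]
width: 0.0636
grip_force: 0.0
[0.62881166 0.19309007 0.16576303] [ 0.83051746 -0.78475152  0.2957365 ]
mask [ 287   96   62  166 9526] 14377
(np.int32(347), np.int32(96)) 72.6 -23.5
(np.int32(343), np.int32(261)) -74.3 -23.7
(np.int32(292), np.int32(261)) -74.3 23.8
(np.int32(287), np.int32(96)) 72.7 24.1
```

```bash
python3 -c "
from workcell import manip
print(manip.hand_in())"
```

```text
the job is handed in; nothing more can be done
None
```

The oilstone is in its box, flat on the floor of the recess and about centred, with the gripper open and clear, and the job is handed in at about 29 s.

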